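# Check the cold block with a surface thermometer

### The job

Take the cordless surface thermometer out of its desk stand and check the temperature of the sloping aluminium cold block: set the thermometer's sprung tip inside the ring engraved on the block's face, square to that sloping face, and press gently until the tip is pushed about half-way in. Keep it steady like that for three seconds so that the reading settles, and finish while you are still holding it there in the gripper. Leave the vials in the block, and the vial, timer and marker pen on the bench, where they are.

Things in the scene. Friction and masses are not known exactly. Their poses are not given: they have to be found in the camera images.
- probe_handle (a point): centre of the handle of the cordless surface thermometer, which starts upright in the desk stand, tip down. Handle: white bar of flat sides, 90 mm long (45 mm above and below this point), 24 mm wide along x, 22 mm along y, small display on its -x side. z points along it, away from the tip. Below it a thin steel stem runs down the axis; the unpressed tip's face is 115 mm below this point
- tip_face (a point): centre of the flat end face of the thermometer's sprung tip, a steel disc 12 mm in diameter and 5 mm thick on the end of the stem, on the handle's axis; z points up the stem to the handle
- probe_tip (a joint): how far the sprung tip is pushed into the stem, m: 0 fully out, 0.008 fully in (its stop). It takes about 1 N to start moving, 2.6 N half-way (4 mm) and 4.2 N fully in
- probe: the whole thermometer with its tip, 0.08 to 0.13 kg; origin and axes as probe_handle
- stand: desk stand of the thermometer, fixed: dark base plate 105 x 85 x 10 mm, an upright and a grey sleeve (39 x 40 mm outside), open at the top, rim 110 mm above the table. The lower 20 mm of the handle sit in it with 1.5 mm play; the tip hangs below through an 18 mm hole, 20 mm above the table: lift straight up at least 95 mm to clear. Origin on the table under the sleeve's axis; z up
- cold_block: aluminium cold block, fixed on a bent steel easel: 116 (x) by 152 (y) by 32 mm thick (z), with 22 mm vial pockets at 34 mm spacing in 3 rows of 4; one of the 12 places is solid and has the engraved ring. Its face slopes 20 degrees: z is square to the face, pointing up and out of it, x points up the slope, roughly away from the robot. Origin at the centre of its underside, 32 mm below the face
- ring_mark (a point): centre of the dark engraved ring on the cold block's face, the spot to measure: ring 24 mm inside, 28 mm outside diameter, in the middle row, 17 mm to +y of the block's middle, about 66 mm above the table; axes as the cold block, so z is square to the face. The vials around stand 16 mm proud of the face, the nearest cap's edge 23 mm from this point
- vial_b0: glass vial with purple flip cap, 22 mm diameter, 40 mm tall, origin at the centre of its base; stands in a pocket of the cold block, leave it there
- vial_b1: glass vial with purple flip cap, 22 mm diameter, 40 mm tall, origin at the centre of its base; stands in a pocket of the cold block, leave it there
- vial_b2: glass vial with purple flip cap, 22 mm diameter, 40 mm tall, origin at the centre of its base; stands in a pocket of the cold block, leave it there
- vial_b3: glass vial with purple flip cap, 22 mm diameter, 40 mm tall, origin at the centre of its base; stands in a pocket of the cold block, leave it there
- vial_t: glass vial with purple flip cap, 22 mm diameter, 40 mm tall, origin at the centre of its base; stands on the table beside the desk stand, leave it there
- timer: flat white digital timer 50 x 68 x 14 mm lying beside the desk stand, origin at the centre of its underside; leave it there
- marker: marker pen 130 mm long, 13 mm thick, lying on the table near the robot, along its x; leave it there
There are look-alikes about, which are no part of the job. Leave any orange or purple look-alike of the probe alone.

How it is judged:
On the way, in this order (a step that is already met when the one before it is completed fails the run):
1. the thermometer is lifted out of its stand in the gripper (z of tip_face in the frame of stand above 0.105 m and contact force between probe and the fingers above 1 N and contact force between probe and stand below 0.1 N), for 0.1 s.
2. the tip is held inside the ring, square to the face, pressed lightly part-way in, for three seconds (distance between tip_face and ring_mark below 0.007 m and angle between the z axis of probe_handle and the z axis of cold_block, either way round below 0.14 rad and value of joint probe_tip between 0.0012 and 0.007 m and contact force between probe and cold_block between 0.8 and 8 N and contact force between probe and the fingers above 1 N), for 2.8 s.
At the end, for the whole second after the job is handed in: Still in the gripper and clear of its stand, the thermometer is still, its tip within 7 mm of the ring's centre, within 8 degrees of square to the face, pushed in 1.2 to 7 mm at 0.8 to 8 N; this has also lasted 2.8 s on the way (all of step 2 and linear speed of probe below 0.02 m/s and contact force between probe and stand below 0.1 N); the arm keeps its last pose, push and grip.
It fails at once if the thermometer is pressed or struck hard on the block (over 18 N) (contact force between probe and cold_block above 18 N).
It fails at once if a vial in the block or on the bench, the timer or the marker is knocked out of place (moved over 20 mm) (distance of any of vial_b0, vial_b1, vial_b2, vial_b3, vial_t, timer, marker from where it was at the start of the episode above 0.02 m).
It also fails if it takes over 45 s, if anything falls off the work surface, if the arm or the gripper's body presses on something with over 40 N, if the wrist force passes 120 N, or if a joint passes its speed limit or range.

### The arm

A 6-joint arm with a two-finger parallel gripper is mounted at the origin on the work surface. World frame = base frame: x ahead of the robot, y to its left, z up, the work surface at z = 0. Lengths are in m, angles in rad, forces in N, time in s.
With the tool pointing down it reaches from about 0.375 to 0.9 m from the base axis. Payload 3.1 kg.
Tool frame: the origin (TCP) lies midway between the tips of the shut fingers; the grasp point (between the pads) lies 19 mm behind it; x points along the fingers, y is the direction in which the jaws open and shut, and the axes are right-handed (so a half turn about x gives the same grasp; the last joint's range is limited). The gripper opens to 85 mm and grips with 20 to 120 N. Pads are 22 mm wide; open, the fingers measure 114 mm over their backs; the gripper's body (76 mm by 85 mm) begins 54 mm behind the grasp point. The pads swing forward as they close: fully open they stand 13 mm farther back than shut.
Start: joints at [-1.335, 0.527, 1.433, -0, 1.181, -0.178], TCP at [0.251, -0.572, 0.231] pointing down, gripper open.
Joint ranges: [-3.08, 3.08], [-0.75, 2.2], [0.22, 2.44], [-1.43, 4.57], [0, 2.65], [-2.85, 2.85]. Speed limits (rad/s): [2.79, 2.79, 3.14, 3.14, 3.14, 3.14].

### API

Orientations are given as a unit quaternion [x, y, z, w].
In Python, from station import manip gives the robot as it stands.
- The arm moves only by the tool carry_out, never from a script. Its argument "commands" is a list that holds one entry, the list of rows, each a list of 7 numbers: the shift along the tool's x, y, z in units of 25 mm (1.0 is 25 mm), then the turn, a rotation vector about the tool's x, y, z in units of 5 degrees (1.0 is 5 degrees), then the finger opening in mm, from 0 to 85.4. A call has exactly 5 rows; each row is the pose to reach, as a shift and turn from the pose commanded when the call began, along the tool's axes at that moment; what a row does not reach only later rows make up. A row lasts 1/10 s, in which the tool goes at most 50 mm and 8.59 degrees, less where a joint would pass 70% of its speed; a pose out of reach is approached as far as the arm can. A call with a gripper value outside its range is refused whole. The fingers move at their own pace and stop on an object; "force" is the grip in N (left out, the last holds). Time passes only in rows, so rows that repeat a pose let the fingers close, or fill a call up. It gives the time, the measured TCP pose, the force and the opening at its end, in the units of the state.
- manip.sense(): the state, without advancing time (a new reading comes with each control period).
- manip.snapshot(name): name is "scene" or "top"; returns a dict with "image" (384x512x3 uint8, red, green, blue), "fx", "fy", "cx", "cy" (pixels), "k1" (the pictures are not rectified: a ray, as slopes to the right and down, at radius r is drawn at 1 + k1 r^2 times it, then the intrinsics apply), "rvec" (rotation vector, rad) and "tvec" (3), from world to camera coordinates, as OpenCV has them. Camera axes: x right, y down, z forward; pixel columns grow to the right and rows downward; lengths in m; the calibration is good to about 2 mm. A picture is of the moment at which its call begins. There is no depth.
- manip.sign_off(): hands the job in, once; it reports no verdict.
The state is a dict: "t": time; "q": joint angles; "qd": joint speeds; "tau": joint torques, N m; "tcp_pos": TCP position; "tool_rot": TCP orientation; "force": force on the tool from outside, world axes, zero at the start; "ft_torque": the same for the moment, N m; "finger_gap": opening from 0.0 (shut) to 1.0 (fully open).
Only numpy, scipy, OpenCV 4.12 (cv2) and the standard library are available. Lean on these libraries where they do the work, as an engineer would, in place of code of your own. Each camera call takes 0.05 s, during which the arm holds its last target.

## Working session

There is one attempt and no reset: what is moved stays moved. The work goes in short steps, Python scripts to look and compute and a tool call to move; the robot and the scene stay as the last step left them, time stands still between calls to the robot, and variables do not carry over. Pictures are saved under pics/ and viewed, and the job is handed in when it is done.

Besides the shell and the picture viewer there is one more tool, called after ">>>" in YAML: its name, and indented under it one key for each argument. carry_out: Moves the arm, as the interface text tells. Its arguments: {"type":"object","properties":{"commands":{"type":"array"},"force":{"type":"number"}},"required":["commands"]}

```bash
ls; mkdir -p pics
python3 - <<'E'
from station import manip
import cv2,json
s=manip.sense()
print({k:(v if not hasattr(v,'tolist') else v.tolist()) for k,v in s.items()})
for n in("scene","top"):
    d=manip.snapshot(n)
    im=cv2.cvtColor(d["image"],cv2.COLOR_RGB2BGR)
    cv2.imwrite(f"pics/{n}0_raw.png",im)
    cv2.imwrite(f"pics/{n}0.png",cv2.resize(im,(768,576),interpolation=cv2.INTER_CUBIC))
    c={k:(v.tolist() if hasattr(v,'tolist') else v) for k,v in d.items() if k!="image"}
    json.dump(c,open(f"{n}.json","w"));print(n,c)
E
```

```text
pics
{'t': 0.0, 'q': [-1.3354934779853558, 0.5284690525387391, 1.4339321657697959, -2.7535014570064098e-05, 1.1814062538091268, -0.1784516949291889], 'qd': [0.001212081357877575, 0.0011294148096768067, 0.001166433376359506, -0.0008517822052713474, -0.00022912466509077665, 0.001007923837983381], 'tau': [-0.0021384282445069402, -44.23570990562439, -17.802409529685974, -0.00021163345081731677, 0.008422618266195059, -4.862392302129592e-06], 'tcp_pos': [0.2511544784994024, -0.5715132436288316, 0.23032236044117788], 'tool_rot': [-0.6919967801323454, -0.1460291231527622, 0.6920592890016412, -0.1444641546690557], 'force': [0.7738071268973888, -0.2682868524699102, -0.17550982108569005], 'ft_torque': [0.04383471863044119, -0.03879056380012788, -0.007761957673866893], 'finger_gap': 0.9991666476804815}
scene {'fx': 357.9247545338858, 'fy': 357.9247545338858, 'cx': 250.4101088313023, 'cy': 191.48152423374438, 'k1': -0.02402863746262346, 'rvec': [2.0769141374360522, 1.1266905231995135, -0.5114595050931536], 'tvec': [-0.313150698759555, -0.19176371634196732, 1.1013296637859846]}
top {'fx': 443.4415944331023, 'fy': 443.4415944331023, 'cx': 255.84288031379523, 'cy': 188.35816895581965, 'k1': -0.14697334778797697, 'rvec': [2.15625513124109, -2.135489480523226, 0.10715383327301879], 'tvec': [0.04298175538232353, 0.5368395565006069, 1.0199444313994248]}
```

View pics/scene0.png

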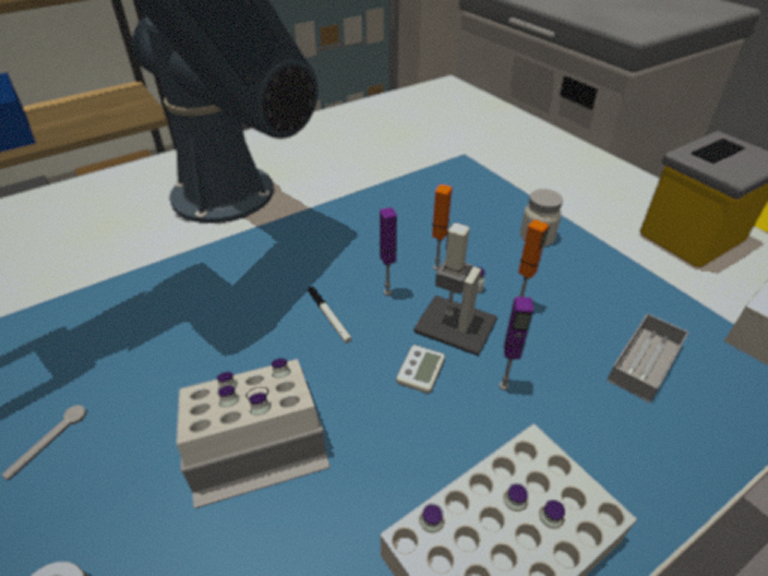

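View pics/top0.png

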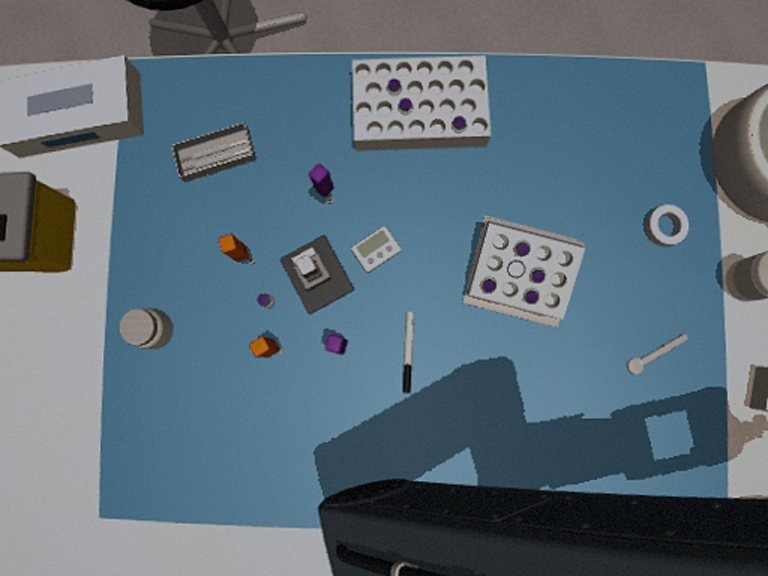

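```bash
cat > h.py <<'E'
import json,numpy as np,cv2
from scipy.spatial.transform import Rotation as R
C={n:json.load(open(f"{n}.json")) for n in("scene","top")}
def K(n):
    c=C[n];return np.array([[c["fx"],0,c["cx"]],[0,c["fy"],c["cy"]],[0,0,1.]]),np.array([c["k1"],0,0,0,0])
def proj(n,P):
    k,d=K(n);return cv2.projectPoints(np.array(P,float).reshape(-1,3),np.array(C[n]["rvec"]),np.array(C[n]["tvec"]),k,d)[0][:,0]
def ray(n,uv):
    k,d=K(n);x=cv2.undistortPoints(np.array([[uv]],float),k,d)[0,0]
    r=R.from_rotvec(C[n]["rvec"]);t=np.array(C[n]["tvec"])
    o=-r.inv().apply(t);v=r.inv().apply([x[0],x[1],1]);return o,v/np.linalg.norm(v)
def onz(n,uv,z):
    o,v=ray(n,uv);return o+v*(z-o[2])/v[2]
def tri(pairs):
    A=0;b=0
    for n,uv in pairs:
        o,v=ray(n,uv);M=np.eye(3)-np.outer(v,v);A=A+M;b=b+M@o
    p=np.linalg.solve(A,b);return p
E
python3 - <<'E'
import cv2
a=cv2.imread("pics/scene0_raw.png");b=cv2.imread("pics/top0_raw.png")
def crop(im,x0,y0,w,h,s):return cv2.resize(im[y0:y0+h,x0:x0+w],None,fx=s,fy=s,interpolation=cv2.INTER_CUBIC)
cv2.imwrite("pics/c1.png",crop(a,235,110,133,133,6)[:600]) ;cv2.imwrite("pics/c2.png",crop(b,170,140,80,75,8))
cv2.imwrite("pics/c3.png",crop(a,105,225,125,115,5));cv2.imwrite("pics/c4.png",crop(b,300,135,100,85,7))
E
```

```text
(no output)
```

View pics/c1.png

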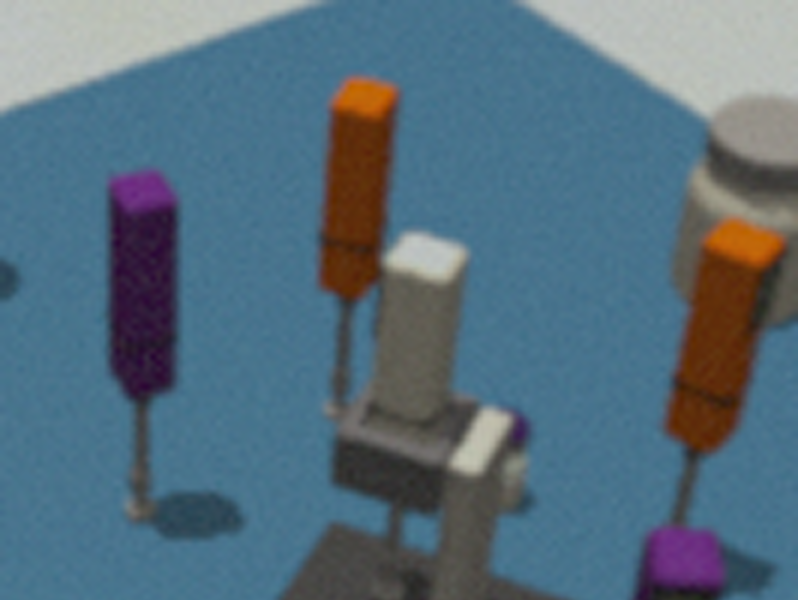

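View pics/c2.png

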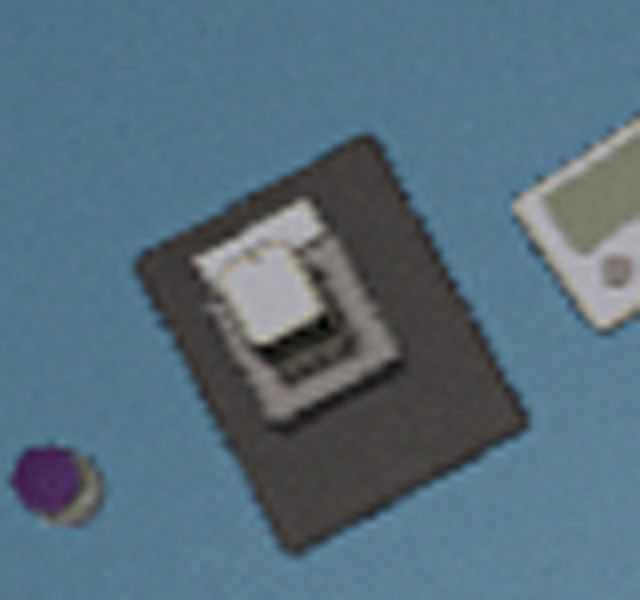

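View pics/c3.png

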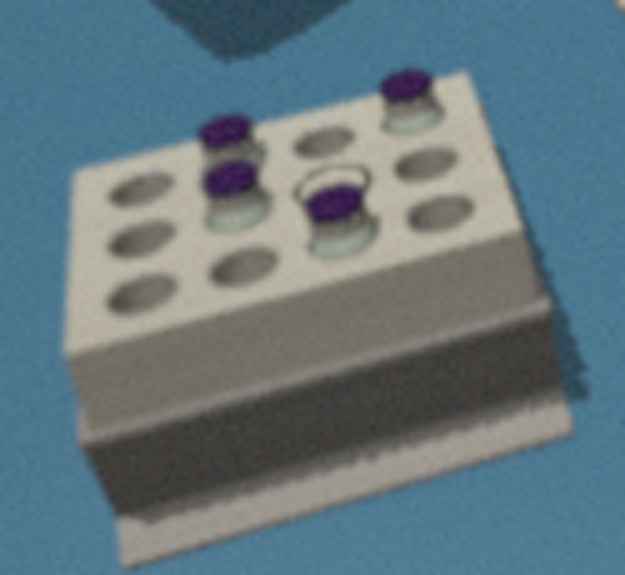

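View pics/c4.png

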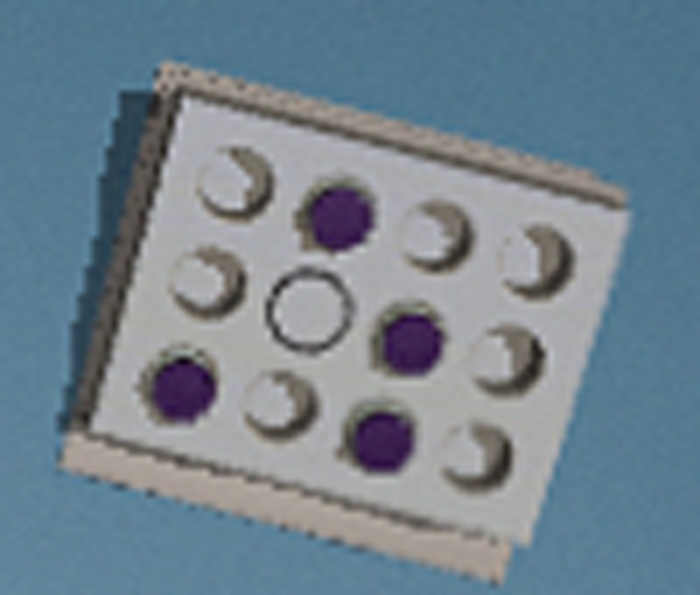

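```bash
cat > fit.py <<'E'
from h import *
from scipy.optimize import least_squares
def cr(x0,y0,s,pts):return (np.array(pts,float)+.5)/s-.5+[x0,y0]
def fit(model,obs,x0,f=2.0):
    def res(p):
        return np.concatenate([(proj(n,model(p,P))-uv).ravel() for n,P,uv in obs])
    r=least_squares(res,x0,loss="soft_l1");return r.x,np.abs(r.fun).reshape(-1,2)
# block
def bm(p,P):
    rot=R.from_euler("z",p[2])*R.from_euler("y",-20,degrees=True)
    ring=np.array([p[0],p[1],p[3]])
    return ring+rot.apply(np.array(P)-[0,.017,.032])
cs=[[.058,.076,.032],[.058,-.076,.032],[-.058,-.076,.032],[-.058,.076,.032],[0,.017,.032]]
o=[("top",cs,cr(300,135,7,[(180,95),(628,207),(525,545),(88,435),(310,310)])),
   ("scene",[cs[0],cs[1],cs[2],cs[3],cs[4]],cr(105,225,5,[(525,233),(65,352),(72,172),(468,72),(333,188)]))]
for use in (o,o[:1],o[1:]):
    x,r=fit(bm,use,[.6,.0,0.,.066]);print("ring x,y,yaw,z",x.round(4),"res",r.round(1).tolist())
# handle
def hm(p,P):
    return np.array([p[0],p[1],p[3]])+R.from_euler("z",p[2]).apply(P)
ht=[[.012,.011,.045],[.012,-.011,.045],[-.012,-.011,.045],[-.012,.011,.045]]
print("handle top ctr tri",tri([("top",cr(170,140,8,[(273,293)])[0]),("scene",cr(235,110,6,[(428,254)])[0])]))
print("handle top on z=.18:",onz("top",cr(170,140,8,[(273,293)])[0],.18),onz("scene",cr(235,110,6,[(428,254)])[0],.18))
b=cr(170,140,8,[(370,133),(528,425),(292,553),(135,255)])
B=np.array([onz("top",q,.01) for q in b]);print(B.round(4),"sides",[np.linalg.norm(B[i]-B[i-1]).round(4) for i in range(4)])
print("yaws",[np.degrees(np.arctan2(*(B[i]-B[i-1])[1::-1])).round(1) for i in range(4)])
S=np.array([onz("top",q,.11) for q in cr(170,140,8,[(318,235),(402,353),(275,428),(205,290)])]);print("sleeve",S.round(4),S.mean(0))
H=np.array([onz("top",q,.18) for q in cr(170,140,8,[(287,240),(326,307),(262,348),(220,275)])]);print("H",H.round(4),H.mean(0),"sides",[np.linalg.norm(H[i]-H[i-1]).round(4) for i in range(4)])
print("yaws",[np.degrees(np.arctan2(*(H[i]-H[i-1])[1::-1])).round(1) for i in range(4)])
E
python3 fit.py
```

```text
ring x,y,yaw,z [ 0.5561 -0.1552 -0.2476  0.0667] res [[0.2, 0.1], [0.3, 0.9], [0.4, 0.1], [0.2, 0.7], [0.3, 0.0], [0.2, 0.8], [0.1, 0.7], [0.7, 0.0], [0.1, 0.1], [0.3, 0.2]]
ring x,y,yaw,z [ 0.5557 -0.1542 -0.2403  0.0696] res [[0.2, 0.2], [0.2, 0.5], [0.5, 0.2], [0.0, 0.4], [0.5, 0.0]]
ring x,y,yaw,z [ 0.5571 -0.1556 -0.2523  0.0679] res [[0.3, 0.5], [0.4, 0.7], [0.6, 0.1], [0.0, 0.1], [0.2, 0.2]]
handle top ctr tri [0.54306837 0.15301013 0.17989138]
handle top on z=.18: [0.54259262 0.15234502 0.18      ] [0.54345432 0.15368322 0.18      ]
[[0.6184 0.1483 0.01  ]
 [0.5284 0.098  0.01  ]
 [0.4886 0.1692 0.01  ]
 [0.5799 0.2201 0.01  ]] sides [np.float64(0.0815), np.float64(0.1032), np.float64(0.0815), np.float64(0.1046)]
yaws [np.float64(-61.8), np.float64(-150.8), np.float64(119.2), np.float64(29.2)]
sleeve [[0.5696 0.1503 0.11  ]
 [0.5367 0.1261 0.11  ]
 [0.5155 0.161  0.11  ]
 [0.5539 0.1816 0.11  ]] [0.54392996 0.15474739 0.11      ]
H [[0.5565 0.1491 0.18  ]
 [0.539  0.1385 0.18  ]
 [0.5283 0.1548 0.18  ]
 [0.5472 0.1663 0.18  ]] [0.5427411  0.15216552 0.18      ] sides [np.float64(0.0195), np.float64(0.0204), np.float64(0.0195), np.float64(0.0221)]
yaws [np.float64(-61.7), np.float64(-148.8), np.float64(123.5), np.float64(31.1)]
```

```bash
cat >> h.py <<'E'
def goto(pos,rot):
    """shift/turn units from current (measured) pose"""
    from station import manip
    s=manip.sense();r=R.from_quat(s["tool_rot"])
    d=r.inv().apply(np.array(pos)-s["tcp_pos"])/.025
    w=np.degrees((r.inv()*rot).as_rotvec())/5
    return d,w
def toolrot(x,ydir):
    x=np.array(x,float);x/=np.linalg.norm(x);y=np.array(ydir,float);y-=x*(x@y);y/=np.linalg.norm(y)
    return R.from_matrix(np.array([x,y,np.cross(x,y)]).T)
E
python3 - <<'E'
from h import *
from station import manip
s=manip.sense();m=R.from_quat(s["tool_rot"]).as_matrix();print(m.round(3))
for a in (29.3,119.3,-60.7,-150.7):
    y=[np.cos(np.radians(a)),np.sin(np.radians(a)),0]
    rot=toolrot([0,0,-1],y)
    d,w=goto([.543,.153,.29],rot);print(a,d.round(2),w.round(2))
E
```

```text
[[-0.     0.402 -0.916]
 [ 0.002 -0.916 -0.402]
 [-1.    -0.002 -0.   ]]
29.3 [ -2.33 -21.85 -22.34] [-1.912e+01 -2.000e-02  1.000e-02]
119.3 [ -2.33 -21.85 -22.34] [3.488e+01 3.000e-02 1.000e-02]
-60.7 [ -2.33 -21.85 -22.34] [-1.12 -0.01  0.02]
-150.7 [ -2.33 -21.85 -22.34] [1.688e+01 1.000e-02 2.000e-02]
```

>>> carry_out:
  commands:
    - [[-0.8, -1.1, -1.1, -0.9, 0, 0, 85], [-1.6, -2.2, -2.2, -1.9, 0, 0, 85], [-2.4, -3.3, -3.3, -2.8, 0, 0, 70], [-3.2, -4.4, -4.4, -3.8, 0, 0, 60], [-4, -5.5, -5.5, -4.8, 0, 0, 60]]
  force: 40

```text
t: 0.6
tcp_pos: [0.3221, -0.3892, 0.3316]
tool_rot: [0.646, 0.287, -0.646, 0.287]
force: [1.5, -0.6, 0.1]
finger_gap: 0.704
```

```bash
cat > go.py <<'E'
import sys
from h import *
a=np.radians(29.3);rot=toolrot([0,0,-1],[np.cos(a),np.sin(a),0])
z=float(sys.argv[1])
d,w=goto([.543,.153,z],rot);print("d",d.round(2),"w",w.round(2))
from station import manip
s=manip.sense();print(s["t"],np.round(s["tcp_pos"],4),np.round(s["q"],2),np.round(s["force"],2),s["finger_gap"])
E
python3 go.py .3
python3 - <<'E'
import sys;sys.path.insert(0,'.')
from fit import *
print("upright top",tri([("top",cr(170,140,8,[(262,238)])[0]),("scene",cr(235,110,6,[(482,440)])[0])]))
E
```

```text
d [  1.28  -7.99 -22.01] w [-1.428e+01 -1.000e-02  1.000e-02]
0.6 [ 0.3221 -0.3892  0.3316] [-1.1   0.25  1.59  0.    1.3  -0.37] [ 1.5  -0.63  0.06] 0.7043557191831762
ring x,y,yaw,z [ 0.5561 -0.1552 -0.2476  0.0667] res [[0.2, 0.1], [0.3, 0.9], [0.4, 0.1], [0.2, 0.7], [0.3, 0.0], [0.2, 0.8], [0.1, 0.7], [0.7, 0.0], [0.1, 0.1], [0.3, 0.2]]
ring x,y,yaw,z [ 0.5557 -0.1542 -0.2403  0.0696] res [[0.2, 0.2], [0.2, 0.5], [0.5, 0.2], [0.0, 0.4], [0.5, 0.0]]
ring x,y,yaw,z [ 0.5571 -0.1556 -0.2523  0.0679] res [[0.3, 0.5], [0.4, 0.7], [0.6, 0.1], [0.0, 0.1], [0.2, 0.2]]
handle top ctr tri [0.54306837 0.15301013 0.17989138]
handle top on z=.18: [0.54259262 0.15234502 0.18      ] [0.54345432 0.15368322 0.18      ]
[[0.6184 0.1483 0.01  ]
 [0.5284 0.098  0.01  ]
 [0.4886 0.1692 0.01  ]
 [0.5799 0.2201 0.01  ]] sides [np.float64(0.0815), np.float64(0.1032), np.float64(0.0815), np.float64(0.1046)]
yaws [np.float64(-61.8), np.float64(-150.8), np.float64(119.2), np.float64(29.2)]
sleeve [[0.5696 0.1503 0.11  ]
 [0.5367 0.1261 0.11  ]
 [0.5155 0.161  0.11  ]
 [0.5539 0.1816 0.11  ]] [0.54392996 0.15474739 0.11      ]
H [[0.5565 0.1491 0.18  ]
 [0.539  0.1385 0.18  ]
 [0.5283 0.1548 0.18  ]
 [0.5472 0.1663 0.18  ]] [0.5427411  0.15216552 0.18      ] sides [np.float64(0.0195), np.float64(0.0204), np.float64(0.0195), np.float64(0.0221)]
yaws [np.float64(-61.7), np.float64(-148.8), np.float64(123.5), np.float64(31.1)]
upright top [0.56825473 0.16557426 0.11201768]
```

>>> carry_out:
  commands:
    - [[0, -0.6, -1.6, -1, 0, 0, 60], [0, -1.2, -3.2, -2, 0, 0, 60], [0, -1.8, -4.8, -3, 0, 0, 60], [0, -2.4, -6.4, -4, 0, 0, 60], [0, -3, -8, -5, 0, 0, 60]]

```text
t: 1.1
tcp_pos: [0.4011, -0.1908, 0.3311]
tool_rot: [0.569, 0.42, -0.569, 0.42]
force: [1.5, 0.4, -0.1]
finger_gap: 0.703
```

```bash
python3 go.py .3
```

```text
d [  1.25   1.38 -14.81] w [-9.28 -0.    0.  ]
1.1 [ 0.4011 -0.1908  0.3311] [-0.7   0.16  1.72  0.    1.26 -0.4 ] [ 1.47  0.37 -0.12] 0.7034740023987608
```

>>> carry_out:
  commands:
    - [[0, 0.2, -1.6, -1, 0, 0, 60], [0, 0.4, -3.2, -2, 0, 0, 60], [0, 0.5, -4.8, -3, 0, 0, 60], [0, 0.6, -6.4, -4, 0, 0, 60], [0, 0.7, -8, -5, 0, 0, 60]]

```text
t: 1.6
tcp_pos: [0.4772, -0.0051, 0.3311]
tool_rot: [0.464, 0.533, -0.464, 0.533]
force: [-1.0, -0.1, -0.7]
finger_gap: 0.703
```

```bash
python3 go.py .27
```

```text
d [ 2.44  3.48 -5.9 ] w [-4.28 -0.    0.01]
1.6 [ 0.4772 -0.0051  0.3311] [-0.25  0.21  1.65 -0.    1.28 -0.38] [-0.95 -0.06 -0.74] 0.7034706531831637
```

>>> carry_out:
  commands:
    - [[0.5, 0.8, -1.4, -1.0, 0, 0, 60], [1.2, 1.8, -3.0, -2.2, 0, 0, 60], [1.9, 2.8, -4.7, -3.4, 0, 0, 60], [2.4, 3.5, -5.9, -4.3, 0, 0, 60], [2.4, 3.5, -5.9, -4.3, 0, 0, 60]]

```text
t: 2.1
tcp_pos: [0.5438, 0.1549, 0.2686]
tool_rot: [0.356, 0.612, -0.356, 0.61]
force: [-0.8, -0.9, -0.9]
finger_gap: 0.703
```

```bash
python3 go.py .135
```

```text
d [ 5.34 -0.05  0.07] w [ 0.05 -0.03  0.03]
2.1 [0.5438 0.1549 0.2686] [ 0.08  0.41  1.54  0.    1.2  -0.44] [-0.76 -0.94 -0.92] 0.7031952783148219
```

```bash
cat > pic.py <<'E'
import sys,cv2
from station import manip
# args: name tag x0 y0 w h s
n,tag=sys.argv[1:3];x0,y0,w,h,s=map(int,sys.argv[3:8])
im=cv2.cvtColor(manip.snapshot(n)["image"],cv2.COLOR_RGB2BGR)
cv2.imwrite(f"pics/{tag}_raw.png",im)
cv2.imwrite(f"pics/{tag}.png",cv2.resize(im[y0:y0+h,x0:x0+w],None,fx=s,fy=s,interpolation=cv2.INTER_CUBIC))
E
python3 pic.py scene s1 220 40 150 150 4; python3 go.py .135
```

```text
d [ 5.38  0.   -0.01] w [ 0.02 -0.02  0.04]
2.15 [0.5435 0.1529 0.2695] [ 0.08  0.4   1.54 -0.    1.2  -0.44] [ 0.08 -0.1   0.33] 0.7014483419176938
```

View pics/s1.png

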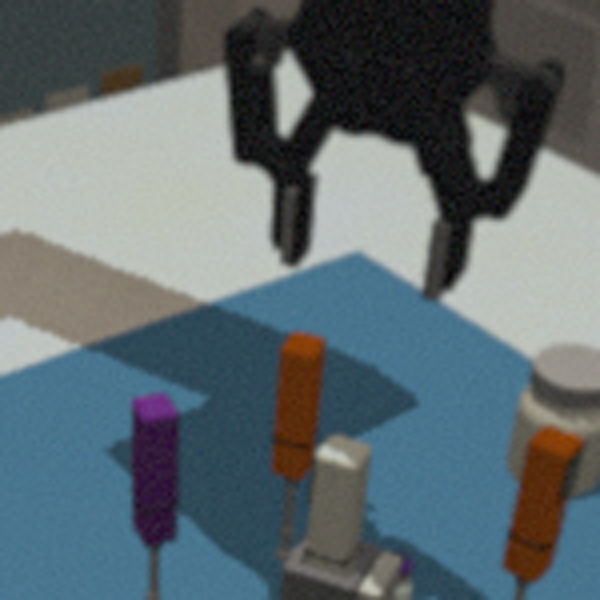

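Gripper open at (290,260) and (430,295) of the crop, straddling the white handle at (342,450). Descending.

>>> carry_out:
  commands:
    - [[1.4, 0, 0, 0, 0, 0, 60], [2.8, 0, 0, 0, 0, 0, 60], [4.2, 0, 0, 0, 0, 0, 60], [5.4, 0, 0, 0, 0, 0, 60], [5.4, 0, 0, 0, 0, 0, 60]]

```text
t: 2.65
tcp_pos: [0.5407, 0.1494, 0.1331]
tool_rot: [0.356, 0.612, -0.36, 0.607]
force: [-0.8, 0.0, 0.7]
finger_gap: 0.702
```

```bash
python3 pic.py scene s2 250 80 120 120 5; python3 go.py .135
```

```text
d [ 0.01  0.07 -0.11] w [-0.04 -0.02  0.05]
2.7 [0.5426 0.1498 0.1352] [ 0.07  0.58  1.67 -0.    0.89 -0.44] [0.23 0.72 1.03] 0.705669598781659
```

View pics/s2.png

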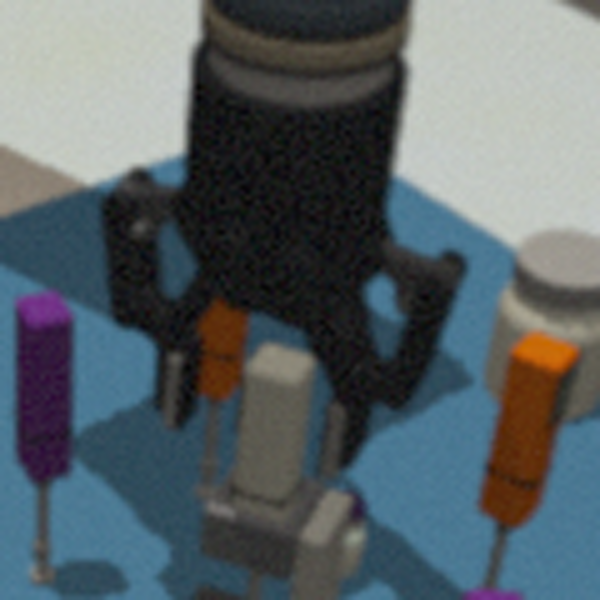

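>>> carry_out:
  commands:
    - [[0, 0, 0, 0, 0, 0, 60], [0, 0, 0, 0, 0, 0, 60], [0, 0, 0, 0, 0, 0, 60], [0, 0, 0, 0, 0, 0, 45], [0, 0, 0, 0, 0, 0, 45]]

```text
t: 3.2
tcp_pos: [0.5444, 0.1511, 0.137]
tool_rot: [0.358, 0.61, -0.357, 0.61]
force: [-0.4, -0.3, 0.5]
finger_gap: 0.528
```

```bash
python3 go.py .135
```

```text
d [ 0.08 -0.01 -0.09] w [-0.02  0.01 -0.01]
3.2 [0.5444 0.1511 0.137 ] [ 0.07  0.57  1.67 -0.    0.89 -0.44] [-0.45 -0.34  0.5 ] 0.527769841947007
```

>>> carry_out:
  commands:
    - [[0.05, 0, -0.05, 0, 0, 0, 30], [0.05, 0, -0.05, 0, 0, 0, 20], [0.05, 0, -0.05, 0, 0, 0, 10], [0.05, 0, -0.05, 0, 0, 0, 10], [0.05, 0, -0.05, 0, 0, 0, 10]]
  force: 50

```text
t: 3.7
tcp_pos: [0.5435, 0.1523, 0.1349]
tool_rot: [0.358, 0.61, -0.358, 0.61]
force: [0.2, 1.4, -1.4]
finger_gap: 0.276
```

```bash
python3 go.py .135
```

```text
d [-0.   -0.   -0.03] w [-0.02 -0.   -0.  ]
3.7 [0.5435 0.1523 0.1349] [ 0.08  0.58  1.67  0.    0.89 -0.43] [ 0.23  1.44 -1.38] 0.2755662526368582
```

Gap 23.5 mm on the 24 mm handle: gripped. Lifting straight up.

>>> carry_out:
  commands:
    - [[-0.3, 0, 0, 0, 0, 0, 10], [-1.0, 0, 0, 0, 0, 0, 10], [-1.8, 0, 0, 0, 0, 0, 10], [-2.6, 0, 0, 0, 0, 0, 10], [-3.4, 0, 0, 0, 0, 0, 10]]

```text
t: 4.2
tcp_pos: [0.5428, 0.1518, 0.2211]
tool_rot: [0.357, 0.61, -0.358, 0.61]
force: [0.5, -0.3, -1.2]
finger_gap: 0.275
```

>>> carry_out:
  commands:
    - [[-0.6, 0, 0, 0, 0, 0, 10], [-1.2, 0, 0, 0, 0, 0, 10], [-1.8, 0, 0, 0, 0, 0, 10], [-2.2, 0, 0, 0, 0, 0, 10], [-2.2, 0, 0, 0, 0, 0, 10]]

```text
t: 4.7
tcp_pos: [0.5441, 0.1521, 0.2768]
tool_rot: [0.358, 0.609, -0.357, 0.611]
force: [1.2, -0.2, -1.1]
finger_gap: 0.273
```

```bash
python3 go.py .275;python3 pic.py scene s3 240 40 130 150 4;python3 pic.py top t3 150 110 130 110 5; python3 go.py .275
```

```text
d [ 0.07 -0.02 -0.05] w [-0.02  0.02 -0.03]
4.7 [0.5441 0.1521 0.2768] [ 0.07  0.39  1.53 -0.    1.21 -0.43] [ 1.15 -0.24 -1.05] 0.2726141617420552
d [-0.01  0.02 -0.04] w [-0.02 -0.    0.01]
4.8 [0.543  0.152  0.2749] [ 0.07  0.4   1.54 -0.    1.21 -0.43] [-1.47  0.59 -1.85] 0.27303816280220006
```

View pics/s3.png

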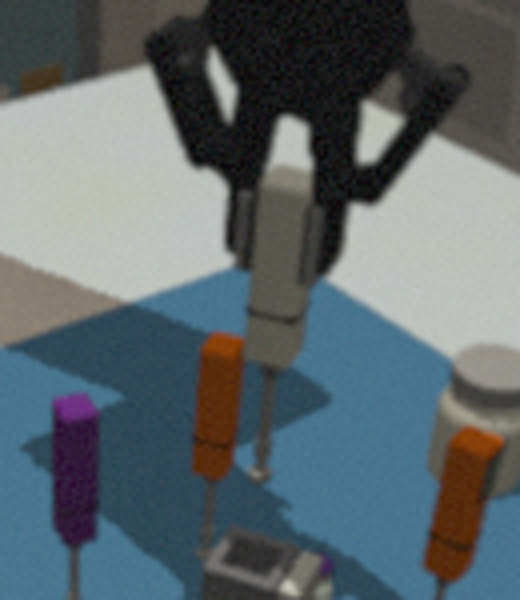

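View pics/t3.png

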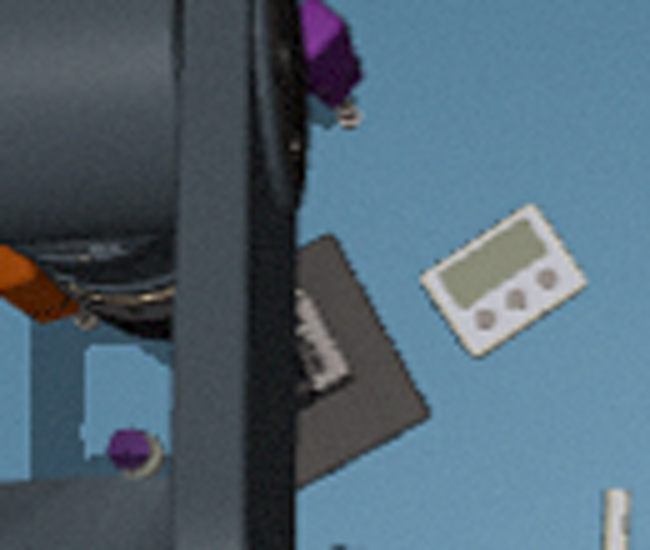

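```bash
cat > blk.py <<'E'
import sys
from h import *
ring=np.array([.5561,-.1552,.0667]);psi=-.2476
L=.115
n=np.array([-np.sin(np.radians(20))*np.cos(psi),-np.sin(np.radians(20))*np.sin(psi),np.cos(np.radians(20))])
rot=toolrot(-n,[np.cos(psi),np.sin(psi),0])
def rep(h,off=(0,0)):
    ex=rot.as_matrix()[:,1];ey=np.cross(n,ex)
    p=ring+n*(L+h)+ex*off[0]+ey*off[1]
    d,w=goto(p,rot);print("h",h,"tcp",p.round(4),"d",d.round(2),"w",w.round(2))
if __name__=="__main__":
    from station import manip
    s=manip.sense();print(s["t"],np.round(s["tcp_pos"],4),np.round(s["q"],2),"F",np.round(s["force"],2),s["finger_gap"].__round__(3))
    tx=R.from_quat(s["tool_rot"]).as_matrix()[:,0];t=s["tcp_pos"]+L*tx
    print("tip est",t.round(4),"Fn",round(float(np.dot(s["force"],n)),2),"tip-ring along n",round(float((t-ring)@n),4),"px scene",proj("scene",t).round(1),"top",proj("top",t).round(1))
    for h in map(float,sys.argv[1:]):rep(h)
E
python3 blk.py .06
```

```text
4.8 [0.543  0.152  0.2749] [ 0.07  0.4   1.54 -0.    1.21 -0.43] F [-1.47  0.59 -1.85] 0.273
tip est [0.5429 0.152  0.1599] Fn -1.2 tip-ring along n 0.1176 px scene [[304.1 160.3]] top [[205.2 177.5]]
h 0.06 tcp [ 0.4981 -0.1405  0.2311] d [ 1.75 -7.28  9.34] w [ 8.59 -1.51  3.82]
```

>>> carry_out:
  commands:
    - [[0, -0.6, 0.8, 0.8, 0, 0, 10], [0, -1.4, 1.8, 1.6, 0, 0, 10], [0, -2.2, 2.8, 2.5, 0, 0, 10], [0, -3.0, 3.8, 3.5, 0, 0, 10], [0, -3.8, 4.9, 4.4, 0, 0, 10]]

```text
t: 5.3
tcp_pos: [0.5191, -0.002, 0.2739]
tool_rot: [0.468, 0.531, -0.469, 0.529]
force: [0.4, -0.5, -0.4]
finger_gap: 0.273
```

```bash
python3 blk.py .06
```

```text
5.3 [ 0.5191 -0.002   0.2739] [-0.22  0.33  1.64 -0.    1.17 -0.34] F [ 0.43 -0.46 -0.44] 0.273
tip est [ 0.5188 -0.0019  0.1589] Fn -0.59 tip-ring along n 0.1119 px scene [[231.6 181.7]] top [[278.3 189.5]]
h 0.06 tcp [ 0.4981 -0.1405  0.2311] d [ 1.71 -1.51  5.4 ] w [ 4.2  -0.75  3.99]
```

>>> carry_out:
  commands:
    - [[0.3, -0.3, 1.1, 0.9, -0.1, 0.8, 10], [0.7, -0.7, 2.4, 1.8, -0.3, 1.7, 10], [1.1, -1.1, 3.8, 2.9, -0.5, 2.7, 10], [1.5, -1.4, 4.9, 3.8, -0.7, 3.6, 10], [1.7, -1.5, 5.4, 4.2, -0.8, 4.0, 10]]

```text
t: 5.8
tcp_pos: [0.4971, -0.1408, 0.2304]
tool_rot: [0.625, 0.329, -0.475, 0.525]
force: [-0.4, 0.8, -0.8]
finger_gap: 0.277
```

>>> carry_out:
  commands:
    - [[0, 0, 0, 0, 0, 0, 10], [0, 0, 0, 0, 0, 0, 10], [0, 0, 0, 0, 0, 0, 10], [0, 0, 0, 0, 0, 0, 10], [0, 0, 0, 0, 0, 0, 10]]

```text
t: 6.3
tcp_pos: [0.5007, -0.1392, 0.2329]
tool_rot: [0.624, 0.33, -0.473, 0.528]
force: [-0.2, -0.3, -1.4]
finger_gap: 0.273
```

```bash
python3 blk.py .06 .02;python3 pic.py scene s4 105 160 125 145 4;python3 pic.py top t4 290 120 120 100 5; python3 blk.py .06 .02
```

```text
6.3 [ 0.5007 -0.1392  0.2329] [-0.54  0.28  1.95  0.18  0.58 -0.44] F [-0.16 -0.27 -1.42] 0.273
tip est [ 0.5393 -0.1493  0.125 ] Fn -1.3 tip-ring along n 0.0609 px scene [[165.4 233.4]] top [[345.6 182.6]]
h 0.06 tcp [ 0.4981 -0.1405  0.2311] d [ 0.04 -0.11  0.08] w [ 0.06  0.03 -0.06]
h 0.02 tcp [ 0.5113 -0.1439  0.1936] d [ 1.64 -0.12  0.07] w [ 0.06  0.03 -0.06]
6.4 [ 0.5004 -0.1393  0.2328] [-0.55  0.28  1.95  0.18  0.58 -0.44] F [-0.12  0.26 -1.19] 0.273
tip est [ 0.539  -0.1494  0.1249] Fn -1.06 tip-ring along n 0.0609 px scene [[165.3 233.4]] top [[345.7 182.7]]
h 0.06 tcp [ 0.4981 -0.1405  0.2311] d [ 0.03 -0.1   0.07] w [ 0.05  0.03 -0.06]
h 0.02 tcp [ 0.5113 -0.1439  0.1936] d [ 1.63 -0.11  0.06] w [ 0.05  0.03 -0.06]
```

View pics/s4.png

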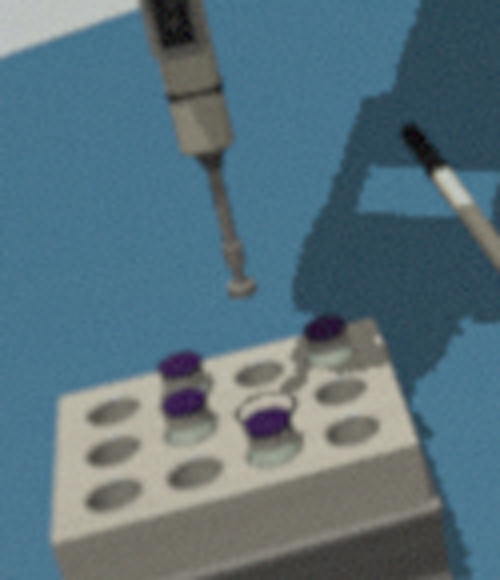

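View pics/t4.png

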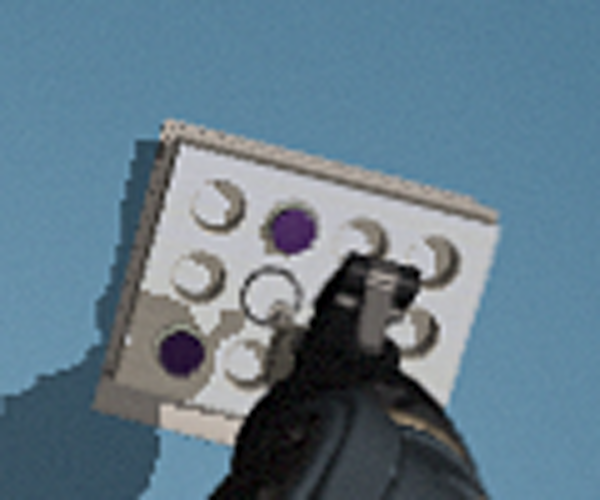

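Run:
```python
from blk import *
from station import manip
s=manip.sense();tx=R.from_quat(s["tool_rot"]).as_matrix()[:,0];t=s["tcp_pos"]+L*tx
print("stem start pred",proj("scene",t-tx*.07),"obs",(105+209/4,160+152/4),"handle line pred",proj("scene",t-tx*.084),"obs",(105+196/4,160+94/4))
```

```text
stem start pred [[156.5020996  196.66641779]] obs (157.25, 198.0) handle line pred [[154.65754342 188.92439268]] obs (154.0, 183.5)
```

>>> carry_out:
  commands:
    - [[0.3, -0.1, 0.1, 0, 0, 0, 10], [0.7, -0.1, 0.1, 0, 0, 0, 10], [1.1, -0.1, 0.1, 0, 0, 0, 10], [1.5, -0.1, 0.1, 0, 0, 0, 10], [1.6, -0.1, 0.1, 0, 0, 0, 10]]

```text
t: 6.9
tcp_pos: [0.5104, -0.145, 0.1924]
tool_rot: [0.624, 0.33, -0.474, 0.527]
force: [-0.3, 0.5, -0.9]
finger_gap: 0.278
```

```bash
cat > avg.py <<'E'
import sys
from blk import *
from station import manip
N=int(sys.argv[1]);F=[];P=[];Q=[]
for i in range(N):
    manip.snapshot("scene");s=manip.sense();F.append(s["force"]);P.append(s["tcp_pos"]);Q.append(s["tool_rot"])
F=np.array(F);P=np.array(P)
fn=F@n;r=R.from_quat(Q).mean();tx=r.as_matrix()[:,0]
p=P.mean(0);t=p+L*tx;d=rot.inv().apply(p-(ring+n*L))
print("t",s["t"],"Fn mean",fn.mean().round(2),"sd",fn.std().round(2),"se",(fn.std()/N**.5).round(2),"F",F.mean(0).round(2))
print("tcp",p.round(4),"sd",P.std(0).round(4),"off tool xyz mm",(d*1e3).round(2),"tilt",np.degrees(np.arccos(-tx@n)).round(2),"gap",s["finger_gap"])
dt=t-ring;print("tip-ring tool axes mm",(rot.inv().apply(dt)*1e3).round(2),"turn",np.round(np.degrees((r.inv()*rot).as_rotvec())/5,2))
E
python3 pic.py scene s5 105 180 125 125 4; python3 avg.py 8;python3 pic.py top t5 290 120 120 100 5
```

```text
t 7.35 Fn mean -1.07 sd 0.42 se 0.15 F [ 0.28  0.26 -1.06]
tcp [ 0.5107 -0.1452  0.1942] sd [0.0001 0.0001 0.0005] off tool xyz mm [-20.71  -0.08   1.42] tilt 0.34 gap 0.28000205360403646
tip-ring tool axes mm [-20.71   0.49   1.78] turn [ 0.04  0.04 -0.06]
```

View pics/s5.png

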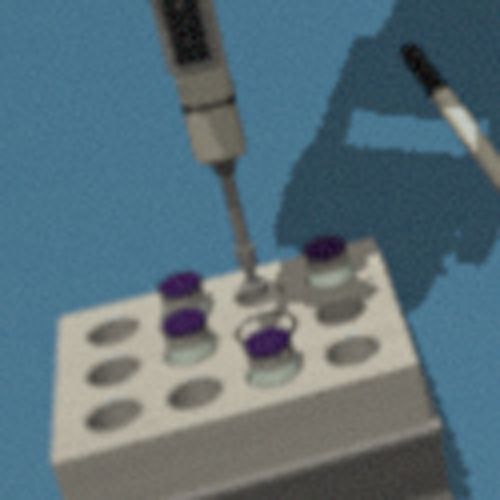

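View pics/t5.png

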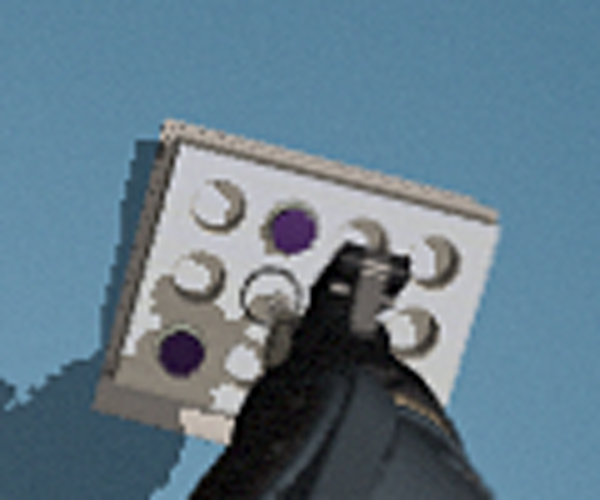

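>>> carry_out:
  commands:
    - [[0.15, 0, -0.06, 0, 0, 0, 10], [0.3, 0, -0.06, 0, 0, 0, 10], [0.45, 0, -0.06, 0, 0, 0, 10], [0.6, 0, -0.06, 0, 0, 0, 10], [0.6, 0, -0.06, 0, 0, 0, 10]]

```text
t: 7.9
tcp_pos: [0.5159, -0.1449, 0.1794]
tool_rot: [0.624, 0.33, -0.473, 0.527]
force: [-0.5, 0.1, -0.7]
finger_gap: 0.274
```

```bash
python3 avg.py 8;python3 pic.py scene s6 125 210 75 75 8;python3 pic.py top t6 320 150 60 60 8
```

```text
t 8.3 Fn mean -0.84 sd 0.63 se 0.22 F [-0.08 -0.09 -0.91]
tcp [ 0.516  -0.145   0.1801] sd [0.     0.     0.0002] off tool xyz mm [-5.67 -0.08 -0.02] tilt 0.33 gap 0.2744234636664921
tip-ring tool axes mm [-5.67  0.47  0.34] turn [ 0.04  0.04 -0.06]
```

View pics/s6.png

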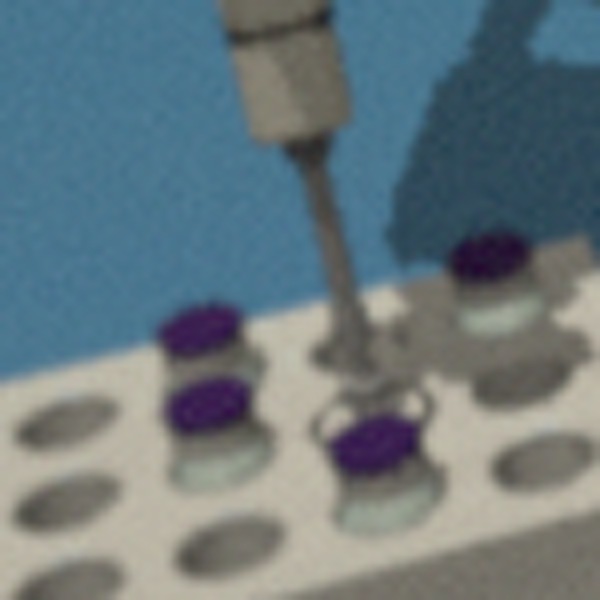

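View pics/t6.png

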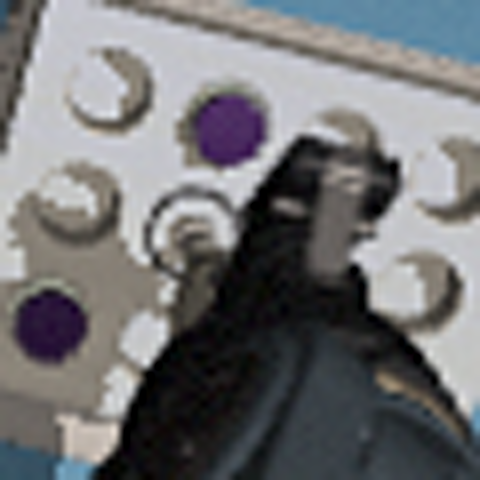

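Run:
```python
from blk import *
import cv2
from station import manip
s=manip.sense();tx=R.from_quat(s["tool_rot"]).as_matrix()[:,0];t=s["tcp_pos"]+L*tx
ex=rot.as_matrix()[:,1];ez=rot.as_matrix()[:,2]
a=np.linspace(0,2*np.pi,60)
def circ(c,r):return [c+r*(np.cos(i)*ex+np.sin(i)*ez) for i in a]
for n_,f,x0,y0,w,sc in(("scene","s6",125,210,75,10),("top","t6",320,150,60,10)):
    im=cv2.imread(f"pics/{f}_raw.png")[y0:y0+w,x0:x0+w];im=cv2.resize(im,None,fx=sc,fy=sc,interpolation=cv2.INTER_CUBIC)
    for P,col in((circ(ring,.013),(0,0,255)),(circ(t,.006),(0,255,0)),(circ(t-tx*.005,.006),(0,255,255)),([t-tx*.005,t-tx*.07],(255,255,0)),([t-tx*.084],(255,0,255))):
        q=((proj(n_,P)-[x0,y0]+.5)*sc-.5).round().astype(int)
        cv2.polylines(im,[q.reshape(-1,1,2)],False,col,1)
    if n_=="scene":im=im[150:600,150:750]
    cv2.imwrite(f"pics/ov_{n_}.png",im)
```

```text
(no output)
```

View pics/ov_scene.png

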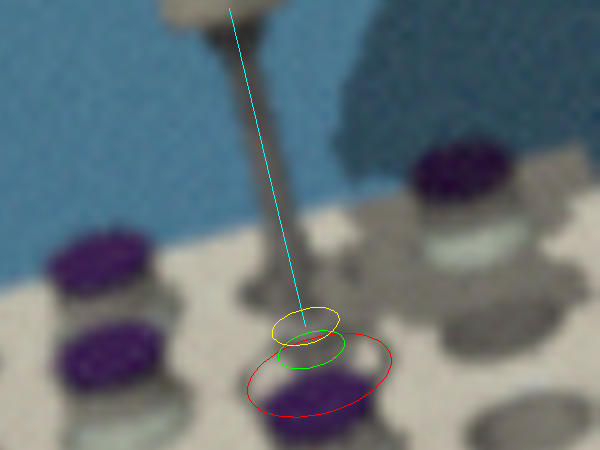

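View pics/ov_top.png

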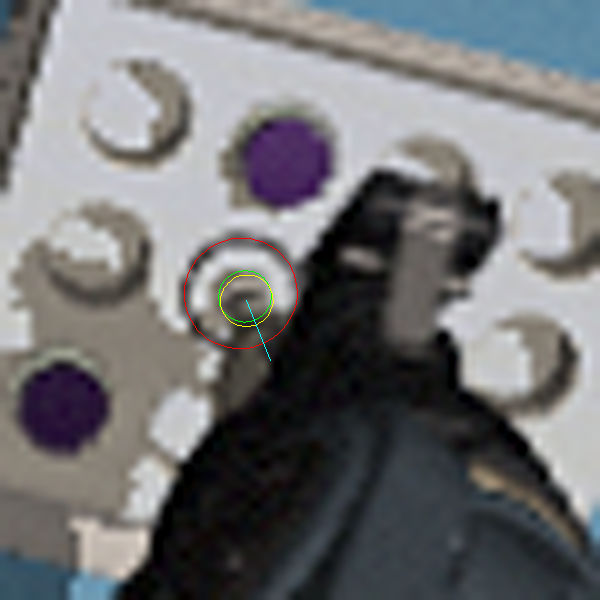

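>>> carry_out:
  commands:
    - [[0.05, 0, 0, 0, 0, 0, 10], [0.1, 0, 0, 0, 0, 0, 10], [0.15, 0, 0, 0, 0, 0, 10], [0.2, 0, 0, 0, 0, 0, 10], [0.2, 0, 0, 0, 0, 0, 10]]

```text
t: 8.9
tcp_pos: [0.5177, -0.1454, 0.1752]
tool_rot: [0.624, 0.33, -0.473, 0.527]
force: [-0.6, 0.6, -1.2]
finger_gap: 0.275
```

```bash
python3 avg.py 12
```

```text
t 9.5 Fn mean -1.24 sd 0.3 se 0.09 F [ 0.2   0.17 -1.26]
tcp [ 0.5177 -0.1455  0.1754] sd [0.     0.     0.0001] off tool xyz mm [-0.71 -0.05 -0.03] tilt 0.33 gap 0.2785210512565557
tip-ring tool axes mm [-0.71  0.51  0.34] turn [ 0.04  0.04 -0.06]
```

>>> carry_out:
  commands:
    - [[0.03, 0, 0, 0, 0, 0, 10], [0.05, 0, 0, 0, 0, 0, 10], [0.08, 0, 0, 0, 0, 0, 10], [0.1, 0, 0, 0, 0, 0, 10], [0.1, 0, 0, 0, 0, 0, 10]]

```text
t: 10.0
tcp_pos: [0.5186, -0.1457, 0.1731]
tool_rot: [0.624, 0.329, -0.473, 0.528]
force: [-1.0, 0.7, 0.5]
finger_gap: 0.276
```

```bash
python3 avg.py 12
```

```text
t 10.6 Fn mean 0.4 sd 0.53 se 0.15 F [-0.48 -0.12  0.27]
tcp [ 0.5185 -0.1457  0.1731] sd [0. 0. 0.] off tool xyz mm [ 1.75 -0.02 -0.01] tilt 0.34 gap 0.2724204867677556
tip-ring tool axes mm [1.75 0.55 0.35] turn [ 0.04  0.04 -0.06]
```

Contact begun (about 1.5 N). Pressing about 2.7 mm further.

>>> carry_out:
  commands:
    - [[0.03, 0, 0, 0, 0, 0, 10], [0.06, 0, 0, 0, 0, 0, 10], [0.09, 0, 0, 0, 0, 0, 10], [0.11, 0, 0, 0, 0, 0, 10], [0.11, 0, 0, 0, 0, 0, 10]]

```text
t: 11.1
tcp_pos: [0.5195, -0.146, 0.1705]
tool_rot: [0.624, 0.329, -0.473, 0.528]
force: [-0.9, 0.7, 1.9]
finger_gap: 0.276
```

```bash
python3 avg.py 16;python3 pic.py scene s7 125 210 75 75 8;python3 pic.py top t7 320 150 60 60 8
```

```text
t 11.9 Fn mean 1.76 sd 0.56 se 0.14 F [-0.97  0.12  1.53]
tcp [ 0.5195 -0.1459  0.1705] sd [0. 0. 0.] off tool xyz mm [4.52 0.01 0.  ] tilt 0.34 gap 0.27725794361054545
tip-ring tool axes mm [4.52 0.58 0.37] turn [ 0.04  0.04 -0.06]
```

View pics/s7.png

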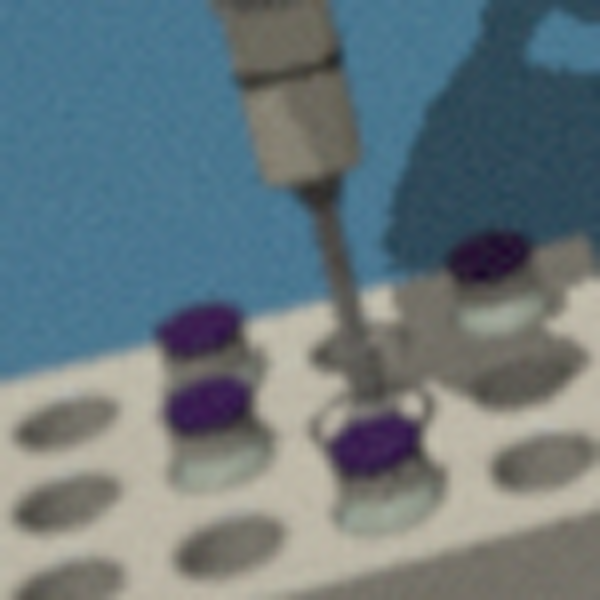

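View pics/t7.png

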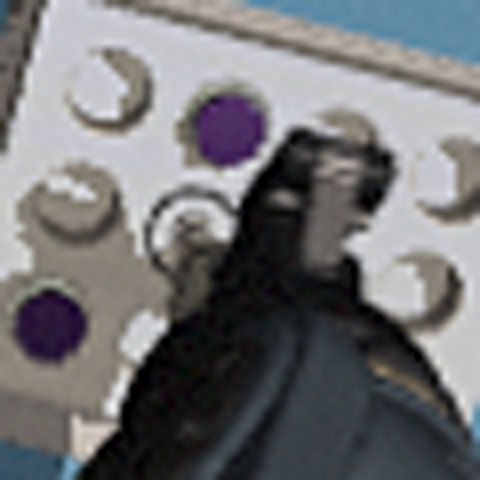

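Run:
```python
from blk import *
import cv2
from station import manip
s=manip.sense();tx=R.from_quat(s["tool_rot"]).as_matrix()[:,0];t=s["tcp_pos"]+(L-.0045)*tx
print("tip-ring px top",proj("top",t)-proj("top",ring),"scene",proj("scene",t)-proj("scene",ring))
ex=rot.as_matrix()[:,1];ez=rot.as_matrix()[:,2]
a=np.linspace(0,2*np.pi,60)
def circ(c,r):return [c+r*(np.cos(i)*ex+np.sin(i)*ez) for i in a]
im=cv2.imread("pics/t7_raw.png");x0,y0,w,sc=328,164,36,16
c=cv2.resize(im[y0:y0+w,x0:x0+w],None,fx=sc,fy=sc,interpolation=cv2.INTER_CUBIC);o=c.copy()
for P,col in((circ(ring,.013),(0,0,255)),(circ(t-tx*.005,.006),(0,255,255))):
    q=((proj("top",P)-[x0,y0]+.5)*sc-.5).round().astype(int);cv2.polylines(o,[q.reshape(-1,1,2)],False,col,1)
cv2.imwrite("pics/t7o.png",cv2.resize(np.hstack([c,o])[:430],(800,299)))
im=cv2.imread("pics/s7_raw.png");x0,y0,w,sc=140,212,52,11
c=cv2.resize(im[y0:y0+w,x0:x0+w],None,fx=sc,fy=sc,interpolation=cv2.INTER_CUBIC)
for P,col in((circ(ring,.013),(0,0,255)),([t-tx*.005,t-tx*.066],(255,255,0)),(circ(t-tx*.005,.006),(0,255,255))):
    q=((proj("scene",P)-[x0,y0]+.5)*sc-.5).round().astype(int);cv2.polylines(c,[q.reshape(-1,1,2)],False,col,1)
cv2.imwrite("pics/s7o.png",c)
```

```text
tip-ring px top [[ 0.22887884 -0.19726462]] scene [[-0.17766203  0.22934118]]
```

View pics/t7o.png

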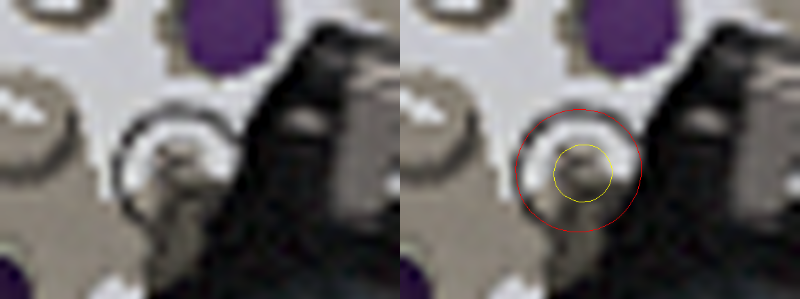

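View pics/s7o.png

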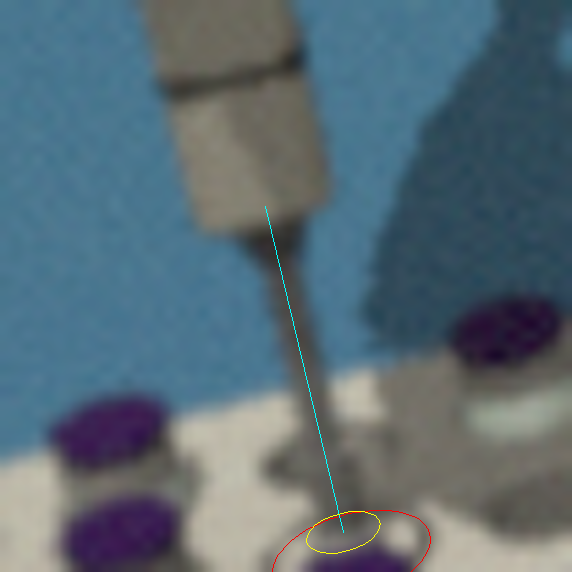

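```bash
python3 avg.py 70;python3 pic.py top t8 150 100 250 150 3
```

```text
t 15.5 Fn mean 1.66 sd 0.52 se 0.06 F [-0.75  0.23  1.49]
tcp [ 0.5195 -0.1459  0.1705] sd [0. 0. 0.] off tool xyz mm [4.53 0.   0.01] tilt 0.34 gap 0.2734051225246206
tip-ring tool axes mm [4.53 0.57 0.37] turn [ 0.04  0.04 -0.06]
```

View pics/t8.png

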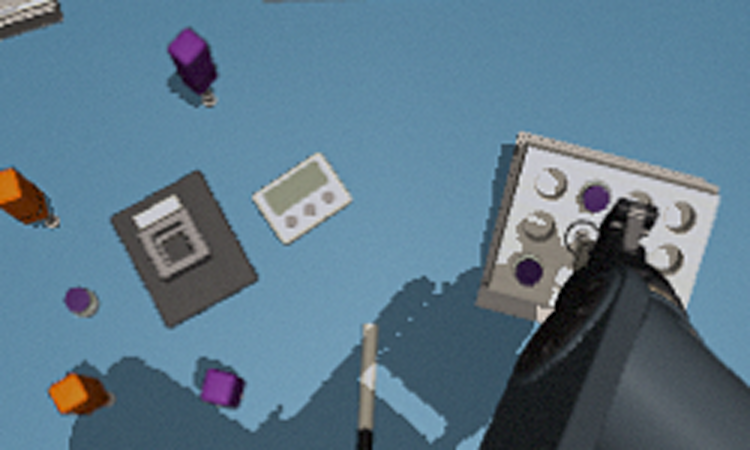

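The picture shows the stand empty at (170,245) and the tip inside the ring at (583,238). The loose vial (80,300), timer (302,198) and marker (367,390) are where they were. Handing in.

```bash
python3 -c "
from station import manip
print(manip.sign_off());s=manip.sense();print(s['t'],s['tcp_pos'],s['force'])"
```

```text
the job is handed in; nothing more can be done
None
the job is handed in; nothing more can be done
```

I lifted the white thermometer out of its stand and carried it to the cold block. Its tip is pressed inside the engraved ring, still held in the gripper. I handed the job in at about 15.6 s; no verdict was reported.

**Press:** the pose was steady for over 4 s before hand-in. The average force was about 2.75 N above the value before contact, which puts the tip about 4.3 mm in. That depth comes from the averaged force, because the cameras cannot resolve it.

**Angle:** by the arm's own readings the tool was 0.3° off square. In the scene picture the stem runs along that direction to within a degree or two.

**Position in the ring:** the two checks disagreed slightly. The arm's readings put the tip about 0.7 mm from the ring's centre, but the top picture suggests 2 to 3 mm up the slope. Both are inside the 7 mm limit.

**Other objects:** the last top view showed the bench vial, timer, marker, look-alikes and the block's two unhidden vials where they started. The other two block vials were behind the arm there; both stood in place in the close-up taken while pressing.

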